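# Slide the ware board home in the drying rack

## Robot

A 6-joint arm with a two-finger parallel gripper is mounted at the origin on a cart in front of the work surface, level with it; the furniture and walls round the work are solid. World frame = base frame: x ahead of the robot, y to its left, z up, the work surface at z = 0. Lengths are in mm, angles in rad, forces in N, time in s.
With the tool pointing down it reaches from about 275 to 1000 mm from the base axis. Payload 8.4 kg.
Tool frame: the origin (TCP) lies midway between the tips of the shut fingers; the grasp point (between the pads) lies 19 mm behind it; z points along the fingers, y is the direction in which the jaws open and shut (so a half turn about z gives the same grasp; the last joint's range is limited). The gripper opens to 85 mm and grips with 20 to 120 N. Pads are 22 mm wide; open, the fingers measure 114 mm over their backs; the gripper's body (76 mm by 85 mm) begins 54 mm behind the grasp point. The pads swing forward as they close: fully open they stand 13 mm farther back than shut.
Start: joints at [-1.235, 0.353, 1.633, -0, 1.155, -0.002], TCP at [207.131, -589.682, 231.281] pointing down, gripper open.
Joint ranges: [-2.63, 2.63], [-0.92, 2.1], [0.06, 2.66], [-1.3, 4.44], [0, 2.69], [-3.02, 3.02]. Speed limits (rad/s): [2.22, 2.22, 2.79, 3.14, 3.14, 3.14].

## Interface

Orientations are given as [roll, pitch, yaw] about the fixed x, y, z axes, in that order (R = Rz(yaw) Ry(pitch) Rx(roll)).
In Python, from rig import * gives the robot as it stands.
- The arm moves only by the tool play_rows, never from a script. Its argument "moves" is a list of rows, each a list of 3 entries, a list of its own where there are three numbers: the shift along the tool's x, y, z in m, then the turn, a rotation vector about the tool's x, y, z in rad, then the opening in per cent of the stroke, from 0 (shut) to 100 (fully open). In form: [[[x, y, z], [rx, ry, rz], fingers], ...]. A call has 1 to 20 rows; each row shifts and turns the commanded pose from where the row before left it, along the tool's axes as they then stand; what a row does not reach is not made up. A row lasts 1/10 s, in which the tool goes at most 50 mm and 8.59 degrees, less where a joint would pass 70% of its speed; a pose out of reach is approached as far as the arm can. A call is refused whole if a number of a shift passes 0.05 or a number of a turn 0.15, either way. A call with a gripper value outside its range is refused whole. The fingers move at their own pace and stop on an object; "squeeze" is the grip in N (left out, the last holds). Time passes only in rows, so rows that do not move let the fingers close. It gives the time, the measured TCP pose, the force and the opening at its end, in the units of the state.
- sense(): the state, without advancing time (a new reading comes with each control period).
- grab_frame(name): name is "scene" or "side" or "wrist"; returns a dict with "pixels" (420x560x3 uint8, red, green, blue), "intrinsics" (3x3 intrinsics, pixels), "R" (3x3) and "t" (3): a world point X has camera coordinates R X + t. Camera axes: x right, y down, z forward; pixel columns grow to the right and rows downward; lengths in mm; the calibration is good to about 2 mm. A picture is of the moment at which its call begins. There is no depth.
- sign_off(): hands the job in, once; it reports no verdict.
The state is a dict: "clock": time; "qpos": joint angles; "qvel": joint speeds; "joint_efforts": joint torques, N m; "eef_pos": TCP position; "tcp_rot": TCP orientation; "contact_force": force on the tool from outside, world axes, zero at the start; "wrist_torque": the same for the moment, N m; "opening": opening from 0.0 (shut) to 1.0 (fully open).
Only numpy, scipy, OpenCV 4.12 (cv2) and the standard library are available. Lean on these libraries where they do the work, as an engineer would, in place of code of your own. Each camera call takes 0.05 s, during which the arm holds its last target. There are 200 camera calls.

## Task

Push the ware board by its near edge along the two rails of the low drying rack, away from the robot, until you feel it drop into the locating notches and it sits level in all of them. Only push: do not grasp, lift or tip the board, and do not touch the cup, which must still stand upright on the board with the glaze tile beside it. Leave the two glaze pots beside the rack where they are, and draw the fingers back clear at the end.

Things in the scene. Friction and masses are not known exactly. Their poses are not given: they have to be found in the camera images.
- drying_rack: fixed wooden rack on the worktop, 300 x 197 x 63 mm. Origin: centre of its underside. +x: along the rails, the pushing direction (away from the robot, within 20 degrees), z up. Two rails, 30 mm wide, 70 mm either side of the middle, tops 50 mm high; between them 110 mm is open down to two cross bearers 20 mm high at the ends. Guide strips outside, 63 mm high, inner faces 177 mm apart.
- home (a point): point fixed on the rack (its x = +35, y = 0, z = 43 mm): the board's origin is here, within 2.5 mm along the rails, when both cleats are down in the notches. Each rail has two notches, 19 mm long, 7 mm deep, 70 mm before and 70 mm beyond this point. There is no end stop: a board forced past the notches slides out at the far end.
- ware_board: loose plywood board, 180 mm along the rails (its x, same way as the rack's) x 170 x 12 mm, 0.35 kg, on two dark cross cleats 14 mm wide, 9 mm high, at x = -70 and +70 mm. Origin: centre, level with the cleats' undersides; board top 21 mm above it. It starts on the rails (origin z 50 mm), 40 to 85 mm short of home; in the notches its origin is at z 43 mm and their walls stop it.
- near_edge (a point): point on the ware board: middle of the edge nearest the robot (board x = -90 mm), at half thickness, 15 mm above the board's origin. This upright face, 12 mm high, is the place to push; about 3 to 9 N slide the loaded board.
- pinch_cup: grey clay cup, 66 mm across, 59 mm high, 0.15 kg, standing loose on the far half of the ware board. Origin: centre of its underside, z up.
- test_tile: blue-green glaze test tile, 62 x 40 x 9 mm, lying loose on the near half of the ware board. Origin: centre of its underside, z up.
- green_pot: white pot with a green rim, 62 mm across, 65 mm high, standing loose on the worktop beside the rack. Origin: centre of its underside.
- yellow_pot: white pot with a yellow rim, 68 mm across, 43 mm high, standing loose on the worktop on the other side of the rack. Origin: centre of its underside.
There are look-alikes about, which are no part of the job. What is shaped like the pinch_cup but orange is not meant.

How it is judged:
By the outcome, as a careful person would: the job done as asked, in the order asked, and still so for the second after the job is handed in, with the robot touching nothing.
It also fails if it takes over 35 s, if anything falls off the work surface, if the arm or the gripper's body presses on something with over 40 N, if the wrist force passes 120 N, or if a joint passes its speed limit or range.

## Working session

There is one attempt and no reset: what is moved stays moved. The work goes in short steps, Python scripts to look and compute and a tool call to move; the robot and the scene stay as the last step left them, time stands still between calls to the robot, and variables do not carry over. Pictures are saved under pics/ and viewed, about 8 in all and at most 12, crops included, and the job is handed in when it is done.

Besides the shell and the picture viewer there is one more tool, called after "Request:" as name(argument=value, ...) on one line, values as JSON. play_rows: Moves the arm, as the interface text tells. Its arguments: {"type":"object","properties":{"moves":{"type":"array"},"squeeze":{"type":"number"}},"required":["moves"]}

```bash
mkdir -p pics
cat > h.py <<'E'
from rig import *
import numpy as np, cv2, pickle
def snap(n,tag):
    f=grab_frame(n); pickle.dump(f,open(f'pics/{tag}.pkl','wb'))
    cv2.imwrite(f'pics/{tag}.png',f['pixels'][:,:,::-1]); return f
def ld(tag): return pickle.load(open(f'pics/{tag}.pkl','rb'))
def P(f): return np.array(f['intrinsics'])@np.c_[np.array(f['R']),np.array(f['t'])]
def tri(f,g,a,b):
    X=cv2.triangulatePoints(P(f),P(g),np.float64(a).reshape(2,1),np.float64(b).reshape(2,1)); return (X[:3]/X[3]).ravel()
def onz(f,p,z):
    p_=P(f); H=np.c_[p_[:,:2],p_[:,2]*z+p_[:,3]]; x=np.linalg.solve(H,[*p,1]); return x[:2]/x[2]
def proj(f,X):
    x=P(f)@[*X,1]; return x[:2]/x[2]
E
python3 - <<'E'
from h import *
a=snap('scene','s0');b=snap('side','d0')
cv2.imwrite('pics/both.png',cv2.resize(np.vstack([a['pixels'],b['pixels']])[:,:,::-1],None,fx=.71,fy=.71))
for f in(a,b):print(-np.array(f['R']).T@np.array(f['t']),np.array(f['R'])[2])
print(sense())
E
```

```text
[235.41062818 565.15707271 447.62213763] [ 0.37648718 -0.82997605 -0.41157886]
[ 609.73614598 -962.82730679  638.15443928] [-0.06859097  0.83625834 -0.54402873]
{'clock': 0.1, 'qpos': array([-1.23538257e+00,  3.53600267e-01,  1.63402514e+00, -1.36641589e-05,
        1.15520502e+00, -2.42710552e-03]), 'qvel': array([ 0.00046801, -0.00276435, -0.00489694, -0.00161318,  0.00077569,
        0.00031032]), 'joint_efforts': array([-1.33111989e-03, -6.06360555e+01, -3.42823148e+01, -1.56666863e-05,
        3.96583375e-03,  3.54987992e-05]), 'eef_pos': array([ 207.00179609, -589.29031136,  230.63822051]), 'tcp_rot': array([-3.14035486e+00,  9.48996749e-06,  3.37846393e-01]), 'contact_force': array([0.09581809, 0.323867  , 0.0051706 ]), 'wrist_torque': array([ 0.01065909,  0.05054068, -0.00318462]), 'opening': 0.9986440842749645}
```

View pics/s0.png

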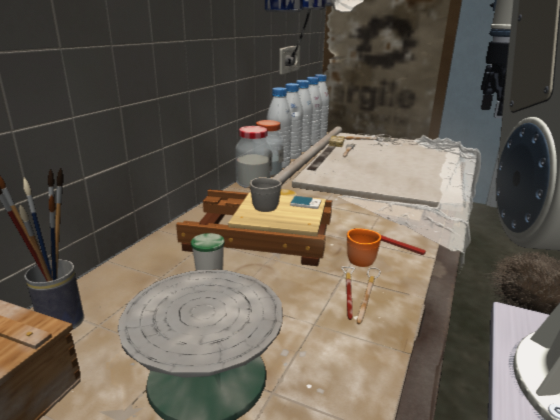

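View pics/d0.png

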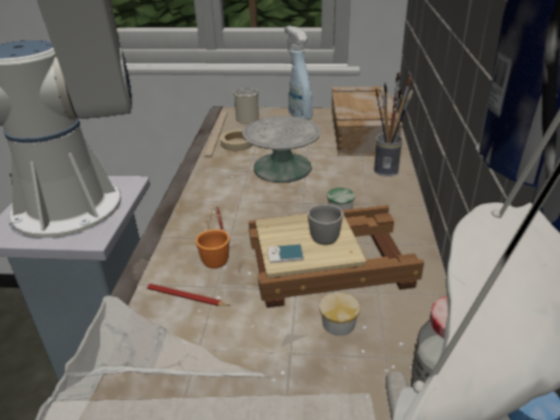

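The scene view shows the board at about (285,210), the grey cup at (265,193), the tile at (305,202), the green pot at (208,250) and the orange look-alike at (363,246). In the side view the board is at (305,243), the grey cup at (325,225), the tile at (287,253), the yellow pot at (339,313), the green pot at (341,200) and the orange cup at (213,248). The grey cup is the real one, and the push starts on the board's left edge in the side view. Next I'll take one close crop of both views.

Run:
```python
from h import *
a=ld('s0')['pixels'][165:275,170:345];b=ld('d0')['pixels'][180:340,235:430]
k=lambda i:cv2.resize(i[:,:,::-1],(780,0) if 0 else None,fx=4,fy=4,interpolation=cv2.INTER_CUBIC)
A=cv2.resize(a[:,:,::-1],(398,250),interpolation=3);
cv2.imwrite('pics/ca.png',k(a));cv2.imwrite('pics/cb.png',cv2.resize(b[:,:,::-1],None,fx=3.7,fy=3.7,interpolation=2))
```

```text
(no output)
```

View pics/ca.png

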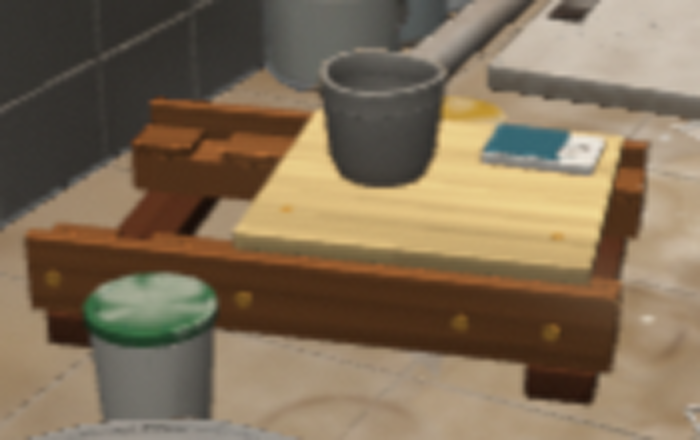

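View pics/cb.png

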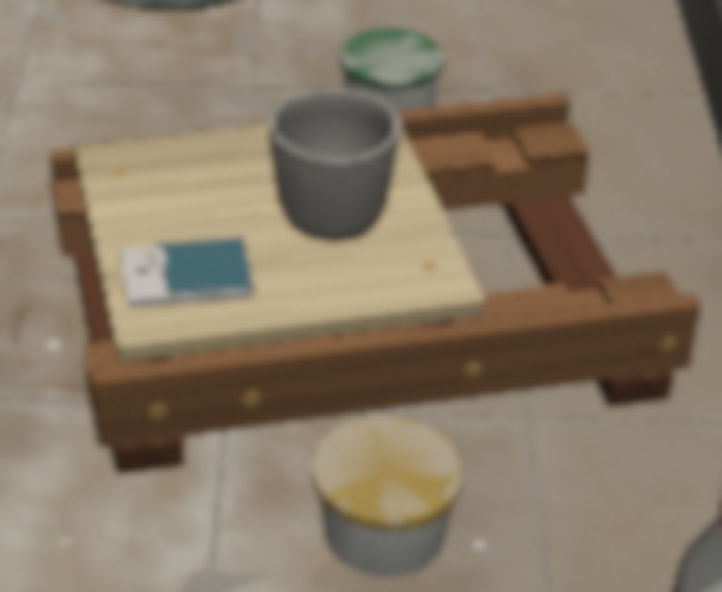

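Both crops agree: the grey cup is on the far half of the board, the tile on the near half, and the near edge and far notches are visible. I'll fit the rack and board poses from their corner pixels.

Run:
```python
from h import *
from scipy.optimize import least_squares
s,d=ld('s0'),ld('d0')
cs=lambda u,v:(170+u/4-.4,165+v/4-.4); cd=lambda u,v:(235+u/3.7-.4,180+v/3.7-.4)
R=[(s,cs(28,238),150,98.5),(s,cs(617,290),-150,98.5),(s,cs(152,101),150,-98.5),(s,cs(648,145),-150,-98.5),
(d,cd(567,96),150,98.5),(d,cd(52,152),-150,98.5),(d,cd(697,300),150,-98.5),(d,cd(93,378),-150,-98.5)]
B=[(s,cs(232,238),90,85),(s,cs(592,268),-90,85),(s,cs(622,137),-90,-85),(s,cs(318,110),90,-85),
(d,cd(78,150),-90,85),(d,cd(122,347),-90,-85),(d,cd(483,300),90,-85)]
def fit(L,z0):
    def r(p):
        c,n=np.cos(p[2]),np.sin(p[2])
        return np.concatenate([proj(f,(p[0]+c*x-n*y,p[1]+n*x+c*y,p[3]))-q for f,q,x,y in L])
    o=least_squares(r,[500,-100,0,z0],loss='soft_l1');print(o.x.round(3));print(r(o.x).round(1).reshape(-1,2).tolist());return o.x
r=fit(R,63);b=fit(B,71)
c,n=np.cos(r[2]),np.sin(r[2]);M=np.array([[c,n],[-n,c]])
print('board in rack',M@(b[:2]-r[:2]),'yaw',b[2]-r[2])
for nm,x in(('edge',-90),):print(nm,b[:2]+x*np.array([np.cos(b[2]),np.sin(b[2])]))
# cup / tile / pots rough
print('cup rim', tri(s,d,cs(383,72),cd(335,128)),'tile',tri(s,d,cs(545,147),cd(186,268)))
print('green',tri(s,d,cs(150,300),cd(392,58)),'yellow',onz(d,cd(387,470),43))
for nm,q in (('orange',(213,243)),): print(onz(d,q,50))
print(onz(s,(363,238),50), 'turntable',onz(d,(281,132),130),'pencil',onz(d,(220,302),5))
```

```text
[ 6.26931e+02 -1.86582e+02  2.45000e-01  6.26700e+01]
[[-1.3, 0.1], [-0.2, 2.4], [0.6, -0.5], [0.2, -0.6], [-0.5, -1.6], [-1.1, -0.8], [1.4, 0.7], [0.0, 1.3]]
[ 582.575 -197.532   12.816   70.012]
[[-0.0, -0.8], [-0.2, 0.5], [0.1, 0.1], [-0.4, 0.2], [-0.8, -0.3], [-0.6, 0.4], [1.1, -0.1]]
board in rack [-45.68787266   0.14897237] yaw 12.570791562535678
edge [ 495.36586973 -219.77257223]
cup rim [ 615.96746266 -196.55693652  127.511883  ] tile [ 543.86811582 -250.35718243   78.34931699]
green [650.56279162 -24.63547963  64.37348482] yellow [ 642.07832125 -348.67357777]
[ 397.24384104 -192.10014532]
[ 396.76398122 -191.52703918] turntable [504.96080205 158.1123748 ] pencil [ 428.64463269 -308.61592367]
```

The fitted heights (62.7 and 70.0 mm) agree with the text. The board sits at rack x = -45.7 mm, so the push is about 81 mm along yaw 0.247. The near edge's middle is at (495,-220), and the orange cup at (397,-192) is about 55 mm behind it. I'll use half-open fingers across the edge, lowered between the rails. First I go above the approach point (468,-227).

Request:
play_rows(moves=[[[0, 0, 0], [0, 0, 0.091], 50], [[0.0285, -0.024, 0], [0, 0, 0], 50], [[0.0285, -0.024, 0], [0, 0, 0], 50], [[0.0285, -0.024, 0], [0, 0, 0], 50], [[0.0285, -0.024, 0], [0, 0, 0], 50], [[0.0285, -0.024, 0], [0, 0, 0], 50], [[0.0285, -0.024, 0], [0, 0, 0], 50], [[0.0285, -0.024, 0], [0, 0, 0], 50], [[0.0285, -0.024, 0], [0, 0, 0], 50], [[0.0285, -0.024, 0], [0, 0, 0], 50], [[0.0285, -0.024, 0], [0, 0, 0], 50], [[0.0285, -0.024, 0], [0, 0, 0], 50], [[0.0285, -0.024, 0], [0, 0, 0], 50], [[0, 0, 0], [0, 0, 0], 50], [[0, 0, 0], [0, 0, 0], 50]])

```text
clock: 1.6
eef_pos: [468.5, -226.2, 231.0]
tcp_rot: [-3.141, 0.001, 0.249]
contact_force: [0.2, 0.0, 0.2]
opening: 0.499
```

Run:
```python
from h import *
w=snap('wrist','w0');q=sense();print(q['eef_pos'],q['tcp_rot'],q['opening'],q['contact_force'])
p=q['eef_pos'];u=np.array([.9697,.2445]);n=np.array([-.2445,.9697])
e=np.array([495.4,-219.8]);print('along',(p[:2]-e)@u,'lat',(p[:2]-e)@n)
for y in(-85,0,85):print(y,proj(w,(*(e+y*n),71)))
print(-np.array(w['R']).T@np.array(w['t']))
```

```text
[ 468.07271326 -226.89122866  231.02009584] [-3.14147137e+00  7.76123416e-04  2.47676823e-01] 0.4966146833603215 [ 0.22199297 -0.73913249 -0.06612175]
along -28.233075354704102 lat -0.1948428228442008
-85 [362.85067779 167.74791824]
0 [281.62377014 167.51490797]
85 [200.38908272 167.28187539]
[ 532.63252023 -210.43706886  375.03412465]
```

View pics/w0.png

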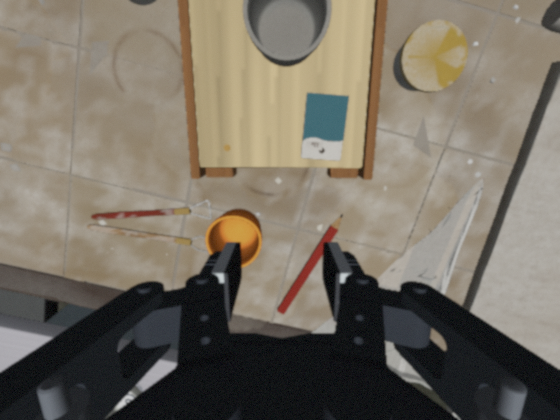

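The wrist view shows the near edge at row 167, from column 198 to 364, exactly as predicted. The cup and tile are in place, and the orange cup at (233,238) is clear behind the descent spot. I'll descend to z=50 between the rails and check the force.

Request:
play_rows(moves=[[[0, 0, 0.03], [0, 0, 0], 50], [[0, 0, 0.03], [0, 0, 0], 50], [[0, 0, 0.03], [0, 0, 0], 50], [[0, 0, 0.03], [0, 0, 0], 50], [[0, 0, 0.03], [0, 0, 0], 50], [[0, 0, 0.02], [0, 0, 0], 50], [[0, 0, 0.01], [0, 0, 0], 50], [[0, 0, 0], [0, 0, 0], 50], [[0.004, 0, 0], [0, 0, 0], 50], [[0.004, 0, 0], [0, 0, 0], 50], [[0.002, 0, 0], [0, 0, 0], 50], [[0, 0, 0], [0, 0, 0], 50]])

```text
clock: 2.85
eef_pos: [479.0, -224.5, 52.0]
tcp_rot: [3.141, -0.001, 0.247]
contact_force: [1.0, 0.6, -0.0]
opening: 0.496
```

Run:
```python
from h import *
w=snap('wrist','w1');snap('side','d1');q=sense();print(q['eef_pos'],q['contact_force'])
```

```text
[ 478.37720261 -224.36116876   51.68125952] [ 0.91452155  0.2417716  -0.06647667]
```

View pics/d1.png

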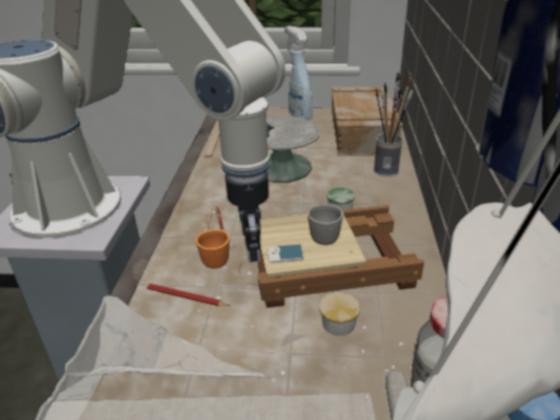

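The fingers are down just short of the edge with nothing touched. Now I push slowly, about 55 mm of the estimated 87 mm.

Request:
play_rows(moves=[[[0.002, 0, 0], [0, 0, 0], 50], [[0.002, 0, 0], [0, 0, 0], 50], [[0.002, 0, 0], [0, 0, 0], 50], [[0.002, 0, 0], [0, 0, 0], 50], [[0.002, 0, 0], [0, 0, 0], 50], [[0.003, 0, 0], [0, 0, 0], 50], [[0.003, 0, 0], [0, 0, 0], 50], [[0.003, 0, 0], [0, 0, 0], 50], [[0.003, 0, 0], [0, 0, 0], 50], [[0.003, 0, 0], [0, 0, 0], 50], [[0.003, 0, 0], [0, 0, 0], 50], [[0.003, 0, 0], [0, 0, 0], 50], [[0.003, 0, 0], [0, 0, 0], 50], [[0.003, 0, 0], [0, 0, 0], 50], [[0.003, 0, 0], [0, 0, 0], 50], [[0.003, 0, 0], [0, 0, 0], 50], [[0.003, 0, 0], [0, 0, 0], 50], [[0.003, 0, 0], [0, 0, 0], 50], [[0.003, 0, 0], [0, 0, 0], 50], [[0.002, 0, 0], [0, 0, 0], 50]])

```text
clock: 4.95
eef_pos: [530.8, -211.2, 51.3]
tcp_rot: [3.142, -0.0, 0.247]
contact_force: [-2.4, 0.7, -0.0]
opening: 0.502
```

Run:
```python
from h import *
w=snap('wrist','w2');b=snap('side','d2');q=sense();print(q['eef_pos'],q['contact_force'],q['tcp_rot'])
i=np.hstack([w['pixels'][:300,100:460],b['pixels'][160:360,200:440].repeat(1,0)[:, :] if 0 else cv2.resize(b['pixels'][180:330,230:430],(400,300),interpolation=2)])
cv2.imwrite('pics/m2.png',i[:,:,::-1])
p=q['eef_pos'];u=np.array([.9697,.2445]);e=np.array([495.4,-219.8]);print('along',(p[:2]-e)@u)
```

```text
[ 531.04591579 -211.19981198   51.40329253] [-0.51595057 -1.06545468 -0.53437754] [ 3.14125267e+00 -6.80747671e-04  2.46942137e-01]
along 36.66859051478279
```

View pics/m2.png

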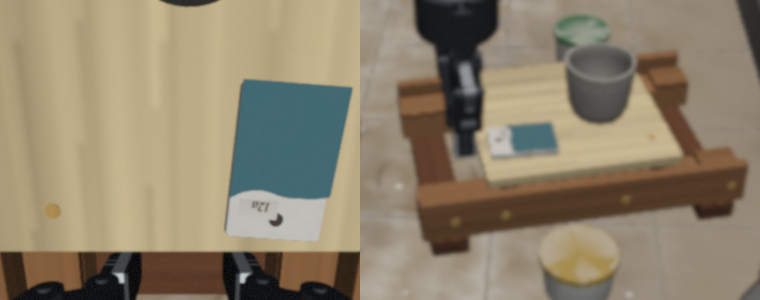

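The wrist crop shows the edge at row 251, square to the fingers; the cup and tile ride steadily. I'll compute how far remains.

Run:
```python
from h import *
w=ld('w2');u=np.array([.9697,.2445]);e=np.array([495.4,-219.8])
for c in(150,280,410):
    m=w['pixels'][:,c-6:c+6].astype(float).sum(2).mean(1);g=np.diff(cv2.GaussianBlur(m[:,None],(1,5),0).ravel())
    r=235+np.argmin(g[235:265])+.5;a=onz(w,(c,r),71);print(r,a,'moved',(a-e)@u)
```

```text
251.5 [ 527.16724683 -149.78009787] moved 47.924565322067515
251.5 [ 541.92557425 -208.10644192] moved 47.97492430279639
251.5 [ 556.67986896 -266.4168483 ] moved 48.025269522931765
```

Request:
play_rows(moves=[[[0.002, 0, 0], [0, 0, 0], 50], [[0.003, 0, 0], [0, 0, 0], 50], [[0.003, 0, 0], [0, 0, 0], 50], [[0.003, 0, 0], [0, 0, 0], 50], [[0.003, 0, 0], [0, 0, 0], 50], [[0.003, 0, 0], [0, 0, 0], 50], [[0.003, 0, 0], [0, 0, 0], 50], [[0.002, 0, 0], [0, 0, 0], 50], [[0.002, 0, 0], [0, 0, 0], 50], [[0.001, 0, 0], [0, 0, 0], 50], [[0.001, 0, 0], [0, 0, 0], 50]])

```text
clock: 6.15
eef_pos: [555.7, -204.8, 51.3]
tcp_rot: [-3.142, 0.0, 0.247]
contact_force: [-3.2, -0.2, 2.5]
opening: 0.498
```

Request:
play_rows(moves=[[[0.001, 0, 0], [0, 0, 0], 50], [[0.001, 0, 0], [0, 0, 0], 50], [[0.001, 0, 0], [0, 0, 0], 50]])

```text
clock: 6.45
eef_pos: [558.7, -204.1, 51.3]
tcp_rot: [-3.142, -0.0, 0.247]
contact_force: [-2.6, -0.4, 1.3]
opening: 0.499
```

Request:
play_rows(moves=[[[0.001, 0, 0], [0, 0, 0], 50], [[0.001, 0, 0], [0, 0, 0], 50]])

```text
clock: 6.65
eef_pos: [560.7, -203.6, 51.2]
tcp_rot: [3.142, -0.0, 0.247]
contact_force: [-0.1, -0.3, -0.0]
opening: 0.499
```

The force has vanished, possibly a drop. I'll check with the wrist and side cameras.

Run:
```python
from h import *
w=snap('wrist','w3');b=snap('side','d3');q=sense();print(q['eef_pos'],q['contact_force'])
i=np.hstack([w['pixels'][:300,100:460],cv2.resize(b['pixels'][180:330,230:430],(400,300),interpolation=2)])
cv2.imwrite('pics/m3.png',i[:,:,::-1])
u=np.array([.9697,.2445]);e=np.array([495.4,-219.8]);p=q['eef_pos'];print('tcp along',(p[:2]-e)@u)
for c in(150,280,410):
    m=w['pixels'][:,c-6:c+6].astype(float).sum(2).mean(1);g=np.diff(cv2.GaussianBlur(m[:,None],(1,5),0).ravel())
    r=235+np.argmin(g[235:265])+.5;print(r,[(onz(w,(c,r),z)-e)@u for z in(71,64)])
```

```text
[ 561.28063578 -203.65076884   51.39597937] [-0.01658047 -0.08286465  0.08949375]
tcp along 67.83293953157484
251.5 [np.float64(78.82840579705592), np.float64(75.76543572040787)]
249.5 [np.float64(79.86906813791406), np.float64(76.86468177242335)]
248.5 [np.float64(80.40983680019761), np.float64(77.43589281151831)]
```

View pics/m3.png

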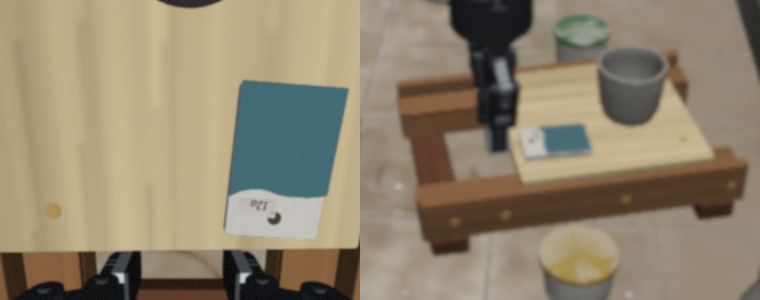

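The edge now looks slightly skewed: row 251.5 on the left and 248.5 on the right. So the board may be only partly in. I'll push on gently in 1 mm steps.

Request:
play_rows(moves=[[[0.001, 0, 0], [0, 0, 0], 50], [[0, 0, 0], [0, 0, 0], 50]])

```text
clock: 6.95
eef_pos: [561.7, -203.5, 51.4]
tcp_rot: [3.141, -0.0, 0.247]
contact_force: [-1.1, -0.5, 1.1]
opening: 0.499
```

Request:
play_rows(moves=[[[0.001, 0, 0], [0, 0, 0], 50], [[0, 0, 0], [0, 0, 0], 50]])

```text
clock: 7.15
eef_pos: [562.4, -203.2, 51.3]
tcp_rot: [-3.142, 0.0, 0.247]
contact_force: [-2.6, -2.3, 1.1]
opening: 0.501
```

```bash
cat > edge.py <<'E'
from h import *
import sys
w=snap('wrist',sys.argv[1]);q=sense();print(q['eef_pos'],q['contact_force'])
u=np.array([.9697,.2445]);e=np.array([495.4,-219.8]);p=q['eef_pos'];print('tcp along',(p[:2]-e)@u)
for c in(150,200,280,345,410,450):
    m=w['pixels'][:,c-6:c+6].astype(float).sum(2).mean(1);g=np.diff(cv2.GaussianBlur(m[:,None],(1,5),0).ravel())
    r=225+np.argmin(g[225:265])+.5;print(c,r,[round((onz(w,(c,r),z)-e)@u,1) for z in(71,64)])
E
python3 edge.py w4
```

```text
[ 562.41916116 -203.20074575   51.31626002] [-2.60095757 -0.6086532   2.74469234]
tcp along 69.04699824172674
150 245.5 [np.float64(83.5), np.float64(80.6)]
200 245.5 [np.float64(83.6), np.float64(80.7)]
280 245.5 [np.float64(83.6), np.float64(80.7)]
345 251.5 [np.float64(80.6), np.float64(77.6)]
410 245.5 [np.float64(83.6), np.float64(80.7)]
450 245.5 [np.float64(83.6), np.float64(80.8)]
```

The edge is now uniform at row 245.5, which matches z=64 at 80.7 mm of travel (expected 80.7). I'll draw back straight and up, then check that all four corners are level.

Request:
play_rows(moves=[[[-0.003, 0, 0], [0, 0, 0], 50], [[-0.01, 0, 0], [0, 0, 0], 50], [[-0.015, 0, 0], [0, 0, 0], 50], [[-0.015, 0, 0], [0, 0, 0], 50], [[-0.005, 0, 0], [0, 0, 0], 50], [[0, 0, -0.02], [0, 0, 0], 50], [[0, 0, -0.04], [0, 0, 0], 50], [[0, 0, -0.04], [0, 0, 0], 50], [[0, 0, -0.04], [0, 0, 0], 50], [[0, 0, -0.03], [0, 0, 0], 50], [[0, 0, 0], [0, 0, 0], 50]])

```text
clock: 8.3
eef_pos: [518.0, -216.1, 226.0]
tcp_rot: [3.137, -0.007, 0.246]
contact_force: [-0.2, -0.4, 0.4]
opening: 0.498
```

Run:
```python
from h import *
print(sense()['eef_pos'],sense()['contact_force'])
w=snap('wrist','w5');b=snap('side','d5');s=snap('scene','s5')
r=lambda i:cv2.resize(i,(760,300) if 0 else None,fx=2,fy=2,interpolation=2)
i=np.vstack([cv2.resize(s['pixels'][165:255,165:345],(760,380),interpolation=2)]);j=np.hstack([cv2.resize(b['pixels'][185:320,235:425],(380,270),interpolation=2),cv2.resize(w['pixels'][:,:],(380,285),interpolation=2)[:270]])
cv2.imwrite('pics/m5.png',i[:,:,::-1] if 0 else np.vstack([i,j[:220]])[:,:,::-1])
cv2.imwrite('pics/m6.png',cv2.resize(b['pixels'][185:320,235:425],(760,540),interpolation=2)[:,:,::-1])
```

```text
[ 517.99849261 -216.08061402  226.02231263] [-0.20028171 -0.40338262  0.35487613]
```

View pics/m5.png

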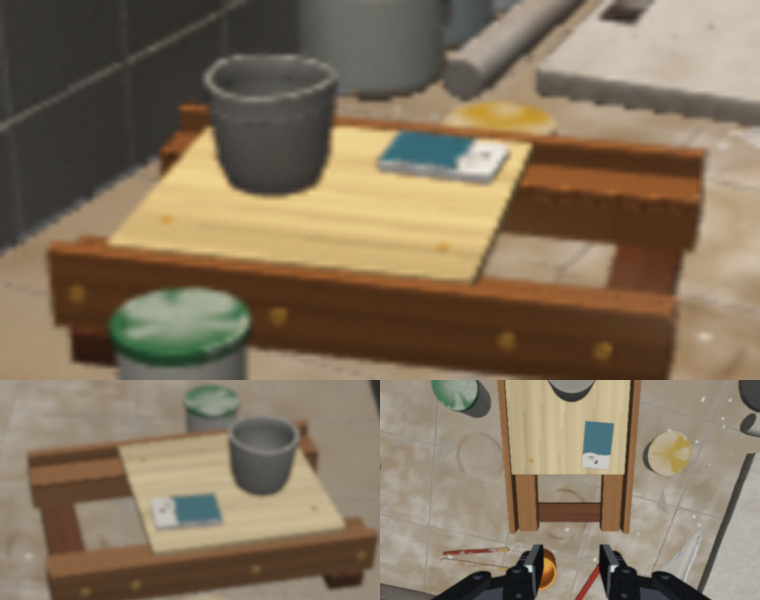

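View pics/m6.png

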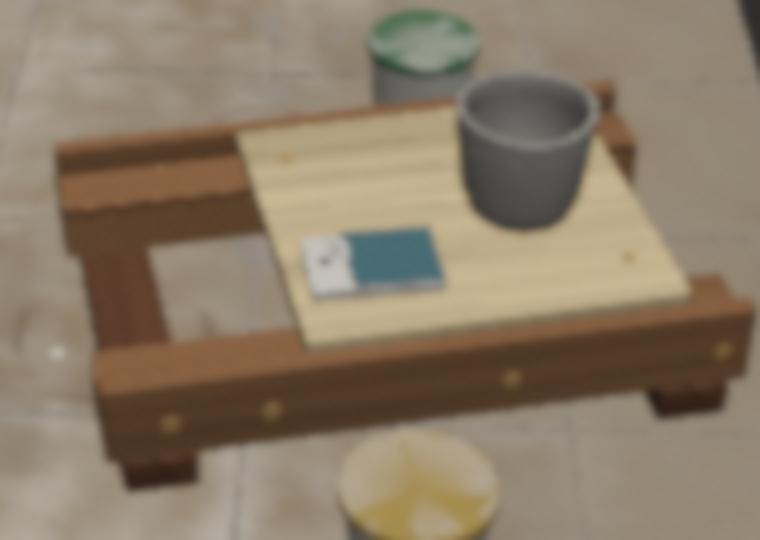

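Run:
```python
from h import *
s,d=ld('s5'),ld('d5')
u=np.array([.9691,.2465]);n=np.array([-.2465,.9691]);h=np.array([626.9,-186.6])+35*u
ms={'s':{(90,85):(108,243),(-90,85):(475,281),(-90,-85):(532,143)},'d':{(-90,85):(238,131),(-90,-85):(305,347),(90,-85):(690,297)}}
for k,f,sc,o in(('s',s,760/180,(165,165)),('d',d,4,(235,185))):
  for (x,y),q in ms[k].items():
    X=h+x*u+y*n
    print(k,x,y,'meas',q,*[(z,((proj(f,(*X,z))+.4-o)*sc).round(0)) for z in(64,71)])
```

```text
s 90 85 meas (108, 243) (64, array([105., 243.])) (71, array([104., 229.]))
s -90 85 meas (475, 281) (64, array([472., 279.])) (71, array([472., 266.]))
s -90 -85 meas (532, 143) (64, array([531., 142.])) (71, array([531., 130.]))
d -90 85 meas (238, 131) (64, array([238., 133.])) (71, array([238., 122.]))
d -90 -85 meas (305, 347) (64, array([310., 344.])) (71, array([310., 331.]))
d 90 -85 meas (690, 297) (64, array([696., 292.])) (71, array([698., 280.]))
```

All four corners match z=64 at home within about 1.5 mm, far from z=71. The board is down and level, the cup is upright with the tile beside it, the pots are unmoved, and the fingers are clear. I'm handing it in.

```bash
python3 -c "
from rig import *
print(sign_off())"
```

```text
the job is handed in; nothing more can be done
None
```

The board is in all its notches and the job is handed in; the arm's clock read about 8.5 s of the 35 s allowed. I pushed it about 81 mm along the rails by its near edge, with half-open fingers between the rails. I then drew the fingers straight back and lifted them clear.

- **The drop:** with about 2 mm still to go, the push force fell to zero and the near edge looked skewed, so the board was only partly in. Two more 1 mm steps squared the edge at the lowered height, with forces of only about 3 N. I did not push on to feel the notch wall.
- **Level and position:** after drawing back, the four board corners in the scene and side views matched the seated height (board top at 64 mm, not 71 mm) within about 1.5 mm. The estimated travel was 80.7 mm, the same as first measured from the images.
- **Edge reading:** one of the six readings along the near edge disagreed, at row 251.5 against 245.5 for the others. I took it for a finger or shadow in the image and did not check further.
- **Cup, tile and pots:** in the last pictures the cup stands upright with the tile beside it, and both pots look unmoved. I judged these by eye and did not measure them again.

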